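# Plug in and lock the controller's six-blade module

## Task

Fit the orange plug-in module into the controller base: lower it, without dropping it, so that all six blades under it enter their six slots and it sits fully home on the base, then let go of it. Then push the red-knobbed locking rod fully home over the module. Leave the blue module and everything else on the table where it is.

Things in the scene. Friction and masses are not known exactly. Their poses are not given: they have to be found in the camera images.
- orange_grip (a point): Centre of the black grip rib (20 mm thick in x, 80 long in y, 46 tall) on top of the loose orange module (0.25 kg), which starts upright on its blades. Its orange body, 50 (x) by 132 (y) by 35 mm tall, has its top 23 mm below this point; the blade tips are 80 mm below. z is up. Same either way round.
- orange_blades (a point): Middle of the row of blade tips of the orange module, 80 mm under its rib centre, same axes. Six white blades stand in a row along y, 22 mm apart, centred here; each is 8 mm along y, 24 mm along x and 22 mm long, with a rounded tip.
- blue_grip (a point): Rib centre of a loose blue module of the same size but with four blades; not to be used, leave it alone. Orange and blue may stand in each other's place.
- seat (a point): Centre of the row of six slots, on the top face of the controller base (fixed, white and grey), 30 mm above the table; z up. Slots lie along y, 22 mm apart, centred here; each 11 mm in y, 27 mm in x, 26 mm deep. Fully home, the module's body rests on this face, long axis along y (either way round), rib centre 58 mm above. Base: x -42 to 42, y -119 to 75 mm.
- guide (a point): Centre of the top of the grey block on the base that guides the rod: 34 (x) by 40 mm (y), 60 mm above the base's top face, its middle at x = 20, y = -95 mm from the seat. Axes as the base's. Besides it only a 10 mm tall green strip at each side (x = 31 to 41 mm either way) stands above the top face.
- rod_tail (a point): Middle of the outer (-y) face of the red knob, 72.5 mm above the table: a disc 34 mm across and 12 mm thick on the -y end of the locking rod (steel, 10 mm thick, 125 mm long), which lies level along the base's y at x = 20 mm. Axes as the base's. Pushing this face towards +y slides the rod home; no grasp is needed.
- rod (a joint): How far the rod is pushed in, m: 0 drawn out, 0.100 home at its stop, the knob against the guide block. About 2.5 N of friction; it stays where it is left. Starts at 0 to 0.018, clear of the module's place. Home, it lies 2.5 mm above the orange body's top, beside the rib, so it passes only over a seated module.
- mug: White mug, 80 mm wide and 90 mm tall; origin at the centre of its underside. Bystander.
- pen_block: Wooden block with four holes, 50 x 130 x 35 mm; origin at the centre of its underside. Bystander.
- driver: Yellow-handled screwdriver, 170 mm long, lying on the table; origin at its underside. Bystander.
Not all that is in view belongs to the job. Of the things like the part that bears orange_grip, leave any that is green, pink or yellow; of the rest the larger one is meant.

How it is judged:
By the outcome, as a careful person would: the job done as asked, in the order asked, and still so for the second after the job is handed in, with the robot touching nothing.
It also fails if it takes over 59 s, if anything falls off the work surface, if the arm or the gripper's body presses on something with over 40 N, if the wrist force passes 120 N, or if a joint passes its speed limit or range.

## Robot

A 6-joint arm with a two-finger parallel gripper is mounted at the origin on the work surface. World frame = base frame: x ahead of the robot, y to its left, z up, the work surface at z = 0. Lengths are in mm, angles in rad, forces in N, time in s.
With the tool pointing down it reaches from about 325 to 850 mm from the base axis. Payload 15.5 kg.
Tool frame: the origin (TCP) lies on the centre line of the jaws, within the pads' length; the fingertips stand 8 mm ahead of it and the grasp point (between the pads) lies 11 mm behind it; y points along the fingers, z is the direction in which the jaws open and shut, and the axes are right-handed (so a half turn about y gives the same grasp; the last joint's range is limited). The gripper opens to 91 mm and grips with 3 to 60 N. Pads are 32 mm wide; open, the fingers measure 118 mm over their backs; the gripper's body (76 mm by 178 mm) begins 60 mm behind the grasp point.
Start: joints at [-1.395, 0.494, 1.345, -0, 1.302, -0.096], TCP at [167.792, -602.057, 221.915] pointing down, gripper open.
Joint ranges: [-2.91, 2.91], [-0.82, 2.16], [0.22, 2.67], [-1.22, 4.37], [0.12, 2.79], [-3.08, 3.08]. Speed limits (rad/s): [1.89, 1.89, 2.57, 3.01, 3.01, 3.01].

## Interface

Orientations are given as a unit quaternion [w, x, y, z].
In Python, from station import r gives the robot as it stands.
- The arm moves only by the shell command python3 -m pendant 'ROWS' [OPENING] [FORCE]. ROWS is JSON, a list of rows, each a list of 4 numbers: the shift along the tool's x, y, z in mm, then the turn about the tool's y in degrees. In form: [[tx, ty, tz, twist], ...]. A call has 1 to 12 rows; each row is the pose to reach, as a shift and turn from the pose measured when the call began, along the tool's axes at that moment; what a row does not reach only later rows make up. A row lasts 1/12 s, in which the tool goes at most 41.7 mm and 7.16 degrees, less where a joint would pass 70% of its speed; a pose out of reach is approached as far as the arm can. A call with a gripper value outside its range is refused whole. OPENING is the opening, from 0 (shut) to 1 (fully open), set as the call begins (- or left out, the last holds). The fingers move at their own pace and stop on an object; FORCE is the grip in N (left out, the last holds). Time passes only in rows, so rows that repeat a pose let the fingers close. It gives the time, the measured TCP pose, the force and the opening at its end, in the units of the state.
- r.read_state(): the state, without advancing time (a new reading comes with each control period).
- r.grab_frame(name): name is "scene" or "top" or "wrist"; returns (picture, depth): 384x512x3 uint8, blue, green, red; 384x512 float32, mm along the optical axis (not along the pixel's ray), 0 where there is no reading.
- r.camera_params(name): a dict with "fovy" (degrees; the focal length in pixels is half the picture's height over the tangent of half this angle, whatever the lens; pixels are square), "cx", "cy" (the principal point, pixels), "eye" and "rotation" of the camera in the world; the wrist camera has in their place "T_tool_cam" (4x4, takes a point from camera to tool coordinates, whose origin is the TCP and whose axes are the tool frame's). Camera axes: x right, y up, looking along -z (the intrinsics and any distortion apply to the point x, -y, -z); pixel columns grow to the right and rows downward; lengths in mm; the calibration is good to about 2 mm. The wrist camera is an equidistant fisheye: a pixel r from the principal point sees the ray r / f radians off the axis. A picture is of the moment at which its call begins: read the wrist's pose just before it. camera_params takes no time and is no camera call.
- r.job_done(): hands the job in, once; it reports no verdict.
The state is a dict: "time": time; "joints": joint angles; "joint_vel": joint speeds; "joint_torque": joint torques, N m; "ee_pos": TCP position; "tool_rot": TCP orientation; "wrist_force": force on the tool from outside, world axes, zero at the start; "ft_torque": the same for the moment, N m; "gripper_width": finger opening in mm.
Only numpy, scipy, OpenCV 4.12 (cv2) and the standard library are available. Lean on these libraries where they do the work, as an engineer would, in place of code of your own. Each camera call takes 0.05 s, during which the arm holds its last target. There are 200 camera calls.

## Working session

There is one attempt and no reset: what is moved stays moved. The work goes in short steps, Python scripts to look and compute and a shell command to move; the robot and the scene stay as the last step left them, time stands still between calls to the robot, and variables do not carry over. Pictures are saved under pics/ and viewed, about 8 in all and at most 12, crops included, and the job is handed in when it is done.

```bash
mkdir -p pics; ls; python3 - <<'E'
from station import r
import cv2,numpy as np
s=r.read_state();print(s['time'],s['ee_pos'],s['tool_rot'],s['gripper_width'])
for n in ('scene','top'):
    im,d=r.grab_frame(n);np.savez(f'pics/{n}.npz',im=im,d=d);cv2.imwrite(f'pics/{n}.png',im);print(n,r.camera_params(n),(d>0).mean())
print(r.camera_params('wrist'))
E
```

```text
pics
0.0 [ 167.71999383 -601.6663235   221.308386  ] [ 0.09578553 -0.09582703  0.70104521 -0.70012708] 91.38836670091577
scene {'fovy': 48.31947429978915, 'cx': 249.3897106907523, 'cy': 189.06051474123325, 'eye': array([1235.86777969,  471.2173093 ,  843.51912897]), 'rotation': array([0.39756646, 0.19138227, 0.37301539, 0.81619438])} 0.9946085611979166
top {'fovy': 55.84640432242715, 'cx': 258.87064784018935, 'cy': 191.95266690130836, 'eye': array([365.62497904, -79.11046816, 911.95591773]), 'rotation': array([-0.69939807, -0.0510928 ,  0.04376762,  0.71155904])} 0.9958445231119791
{'fovy': 65.70646984690485, 'cx': 253.22601399689304, 'cy': 193.60486440045725, 'T_tool_cam': array([[-3.33259332e-04, -9.69910899e-01, -2.43459929e-01,
        -6.87810056e+01],
       [-1.64556219e-04,  2.43459992e-01, -9.69910926e-01,
        -1.61571497e+02],
       [ 9.99999931e-01, -2.83169022e-04, -2.40740185e-04,
         9.76550914e-01],
       [ 0.00000000e+00,  0.00000000e+00,  0.00000000e+00,
         1.00000000e+00]])}
```

View pics/scene.png

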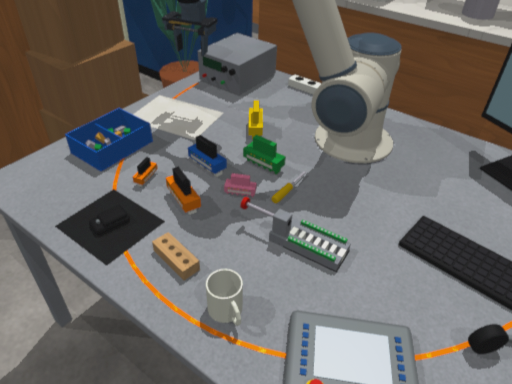

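View pics/top.png

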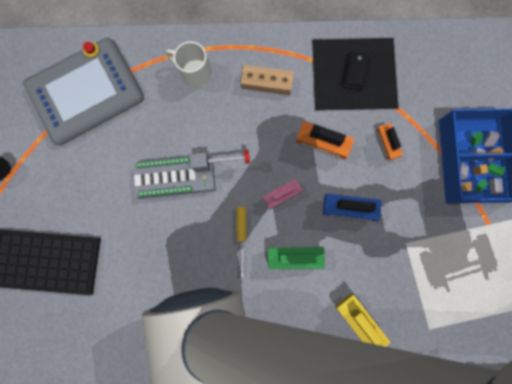

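The scene view shows the large orange module near (183,188), a small orange decoy at (145,170), the base at (310,240) and the red knob at (245,203). In the top view the orange module is at (325,138), the base at (172,172) and the knob at (247,156).

```bash
cat > h.py <<'E'
import numpy as np,cv2
from scipy.spatial.transform import Rotation as R
from station import r
def rot(q): return R.from_quat(np.r_[q[1:],q[0]])
def cam(n,s=None):
    p=r.camera_params(n); p['f']=192/np.tan(np.radians(p['fovy']/2)); p['fish']=n=='wrist'
    if n=='wrist':
        s=s or r.read_state(); M=rot(s['tool_rot']).as_matrix(); T=p['T_tool_cam']
        p['Rm']=M@T[:3,:3]; p['eye']=np.array(s['ee_pos'])+M@T[:3,3]
    else: p['Rm']=rot(p['rotation']).as_matrix()
    return p
def rays(p,uv):
    uv=np.atleast_2d(uv).astype(float); a=(uv-[p['cx'],p['cy']])/p['f']
    if p['fish']:
        t=np.linalg.norm(a,axis=1,keepdims=True)+1e-12; a=a/t*np.tan(t)
    return np.c_[a[:,0],-a[:,1],-np.ones(len(a))]@p['Rm'].T
def onz(p,uv,z):
    d=rays(p,uv); return p['eye']+d*((z-p['eye'][2])/d[:,2])[:,None]
def pts(p,uv,dep):   # depth along axis
    return p['eye']+rays(p,uv)*np.asarray(dep)[:,None]
def proj(p,X):
    c=(np.atleast_2d(X)-p['eye'])@p['Rm']; a=np.c_[c[:,0],-c[:,1]]/-c[:,2:]
    if p['fish']:
        t=np.linalg.norm(a,axis=1,keepdims=True)+1e-12; a=a/t*np.arctan(t)
    return a*p['f']+[p['cx'],p['cy']]
def hsv(im,lo,hi):
    return cv2.inRange(cv2.cvtColor(im,cv2.COLOR_BGR2HSV),np.array(lo),np.array(hi))
def blobs(m,amin=30):
    n,l,st,c=cv2.connectedComponentsWithStats(m)
    return [(c[i],st[i],np.argwhere(l==i)[:,::-1]) for i in range(1,n) if st[i,4]>=amin]
E
python3 - <<'E'
from h import *
z=np.load('pics/top.npz');im,d=z['im'],z['d'];p=cam('top')
for nm,lo,hi in (('orange',(5,150,80),(17,255,255)),('green',(50,100,40),(80,255,255)),('red',(0,150,80),(4,255,255)),('red2',(174,120,80),(180,255,255)),('black',(0,0,0),(180,255,45))):
    for c,st,uv in blobs(hsv(im,lo,hi),15):
        P=pts(p,uv,d[uv[:,1],uv[:,0]]); rc=cv2.minAreaRect(P[:,:2].astype(np.float32))
        print(nm,c.round(),st[4],P.mean(0).round(),'zmax',np.percentile(P[:,2],[10,90]).round(),[np.round(a,1) for a in rc])
s=r.read_state();print(rot(s['tool_rot']).as_matrix().round(3))
E
```

```text
orange [90. 49.] 28 [857. 353.  50.] zmax [44. 58.] [array([858.4, 352.3]), array([12. , 27.4]), np.float64(47.5)]
orange [259.  50.] 307 [869. -78.   7.] zmax [-1.  3.] [array([ 659.9, -133.3]), array([537.3, 263.4]), np.float64(15.7)]
orange [149.  63.] 103 [837. 215.  10.] zmax [-1.  3.] [array([623.,  55.]), array([572.3,  96.9]), np.float64(37.1)]
orange [419. 129.] 179 [ 645. -488.    1.] zmax [-2.  3.] [array([ 647., -487.]), array([153.8,  13. ]), np.float64(42.1)]
orange [324. 141.] 682 [ 600. -229.   65.] zmax [54. 60.] [array([ 488.1, -190.5]), array([127.8, 305.5]), np.float64(70.4)]
orange [388. 142.] 312 [ 602. -392.   41.] zmax [35. 41.] [array([ 481.3, -263.9]), array([ 84.7, 427.7]), np.float64(43.2)]
orange [ 20. 162.] 246 [577. 546.   1.] zmax [-1.  3.] [array([582.4, 542.2]), array([ 16.2, 190.2]), np.float64(54.4)]
orange [483. 213.] 71 [ 424. -622.   13.] zmax [-2.  2.] [array([ 407.8, -359.7]), array([ 49.5, 565.3]), np.float64(3.6)]
green [476. 138.] 95 [ 605. -603.   49.] zmax [17. 39.] [array([ 489.3, -354. ]), array([ 23.5, 602.9]), np.float64(24.9)]
green 
[... 696 characters left out ...]
p.float64(74.6)]
black [327. 135.] 320 [ 605. -230.   98.] zmax [ 78. 104.] [array([ 483.3, -173.8]), array([ 71. , 293.5]), np.float64(64.8)]
black [393. 139.] 123 [ 604. -395.   63.] zmax [52. 69.] [array([ 604.5, -396.7]), array([45. , 10.6]), np.float64(17.4)]
black [  3. 168.] 150 [553. 551.  51.] zmax [15. 51.] [array([473.6, 246.8]), array([684.7,  51.1]), np.float64(75.9)]
black [356. 206.] 293 [ 441. -288.  100.] zmax [ 88. 104.] [array([ 441.4, -289.9]), array([77.5, 15.3]), np.float64(82.0)]
black [ 46. 262.] 4321 [324. 448.  24.] zmax [17. 23.] [array([313. , 250.2]), array([651.9, 141.4]), np.float64(86.8)]
[[-0.963 -0.     0.268]
 [-0.268  0.001 -0.963]
 [-0.    -1.    -0.001]]
```

```bash
python3 - <<'E'
from h import *
z=np.load('pics/top.npz');im,d=z['im'],z['d'];p=cam('top')
def yaw(P):
    c=P.mean(0);w,v=np.linalg.eigh(np.cov(P[:,:2].T));a=v[:,1];a=a*np.sign(a[1]);return np.degrees(np.arctan2(-a[0],a[1])).round(1)
def get(lo,hi,box,zr):
    m=hsv(im,lo,hi);k=np.zeros_like(m);k[box[1]:box[3],box[0]:box[2]]=1;uv=np.argwhere((m>0)&(k>0)&(d>0))[:,::-1]
    P=pts(p,uv,d[uv[:,1],uv[:,0]]);g=(P[:,2]>zr[0])&(P[:,2]<zr[1]);return uv[g],P[g]
for nm,a in dict(rib=((0,0,0),(180,255,60),(295,115,360,162),(92,115)),body=((5,150,60),(17,255,255),(295,115,360,162),(48,68)),
  g1=((45,80,30),(85,255,255),(130,148,192,170),(20,70)),g2=((45,80,30),(85,255,255),(130,182,192,202),(20,70)),
  white=((0,0,150),(180,60,255),(130,166,196,188),(20,60)),knob=((0,120,60),(8,255,255),(235,145,255,168),(40,120))).items():
    uv,P=get(*a);print(nm,len(P),P.mean(0).round(1),'zmed',np.median(P[:,2]).round(1),yaw(P),[np.round(x,1) for x in cv2.minAreaRect(P[:,:2].astype(np.float32))])
cv2.imwrite('pics/crop.png',cv2.resize(im[110:215,120:365],None,fx=3.2,fy=3.2,interpolation=cv2.INTER_CUBIC))
E
```

```text
rib 252 [ 607.9 -231.9  101.7] zmed 102.2 -21.0 [array([ 608.9, -232.4]), array([72.9, 16.6]), np.float64(68.9)]
body 639 [ 602.1 -230.6   56.7] zmed 56.7 -21.5 [array([ 608.6, -233.6]), array([128. ,  47.7]), np.float64(69.2)]
g1 126 [561.4 164.7  38.4] zmed 39.4 5.1 [array([563.1, 165.3]), array([ 10.1, 127.2]), np.float64(4.5)]
g2 130 [489.3 156.2  37.1] zmed 38.5 5.2 [array([490.8, 158.6]), array([ 10., 128.]), np.float64(4.6)]
white 561 [525.8 166.7  29.9] zmed 30.2 2.4 [array([523.5, 162.2]), array([153.4,  47.1]), np.float64(89.0)]
knob 35 [562.3 -43.7  86.8] zmed 87.2 -78.5 [array([562.8, -43.6]), array([23.3,  7.4]), np.float64(13.1)]
```

View pics/crop.png

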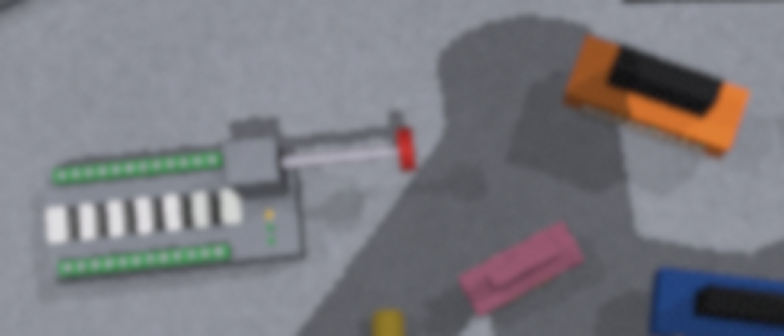

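The crop shows the module rotated about −21°, and the base at about 4.7° with seven white bars around six slots near its centre (142,215 in the crop). I'll move above the module.

```bash
python3 -m pendant '[[-43,2,-20,-4.5],[-86,4,-40,-9],[-129,6,-60,-13.5],[-172,8,-79,-18],[-215,10,-99,-22.5],[-258,12,-119,-27],[-301,14,-138,-31],[-344,16,-158,-35.5],[-387,18,-178,-40],[-430,20,-198,-44],[-473,21,-217,-48],[-523,21,-237,-53.5]]' 1 15
python3 - <<'E'
from h import *
s=r.read_state();M=rot(s['tool_rot']).as_matrix();print(s['ee_pos'],M.round(3).tolist())
D=np.array([608.5,-232.5,200])-s['ee_pos'];print((M.T@D).round(1))
E
```

```text
time: 1.1
ee_pos: [550.6, -277.9, 201.6]
tool_rot: [0.402, -0.402, 0.582, -0.581]
wrist_force: [-0.1, -0.7, -0.3]
gripper_width: 91.4
[ 550.63684521 -277.94022742  201.64316639] [[-0.354, -0.001, 0.935], [-0.935, 0.001, -0.354], [-0.001, -1.0, -0.001]]
[-63.    1.7  38. ]
```

```bash
python3 -m pendant '[[-21,1,13,0],[-42,2,25,0],[-63,2,38,0],[-63,2,38,0],[-63,2,38,0],[-63,2,38,0]]'
python3 - <<'E'
from h import *
s=r.read_state();im,d=r.grab_frame('wrist');np.savez('pics/w1.npz',im=im,d=d);p=cam('wrist',s)
cv2.imwrite('pics/w1.png',im);print(s['ee_pos'])
uv=np.argwhere((hsv(im,(0,0,0),(180,255,60))>0)&(d>0))[:,::-1]
P=pts(p,uv,d[uv[:,1],uv[:,0]])
g=(abs(P[:,2]-103)<8)&(np.hypot(P[:,0]-608,P[:,1]+232)<70);Q=P[g];print(len(Q),Q.mean(0))
Q=onz(p,uv[g],103);print(cv2.minAreaRect(Q[:,:2].astype(np.float32)),Q.mean(0))
uv=np.argwhere((hsv(im,(5,150,60),(17,255,255))>0)&(d>0))[:,::-1]
P=pts(p,uv,d[uv[:,1],uv[:,0]]);g=(abs(P[:,2]-57)<6)&(np.hypot(P[:,0]-608,P[:,1]+232)<90)
Q=onz(p,uv[g],57);print(cv2.minAreaRect(Q[:,:2].astype(np.float32)))
E
```

```text
time: 1.6
ee_pos: [608.0, -232.7, 199.3]
tool_rot: [0.402, -0.402, 0.583, -0.581]
wrist_force: [-0.1, -0.1, 0.3]
gripper_width: 91.1
[ 607.95260238 -232.66202681  199.30682695]
1183 [ 613.83344103 -230.21065443  101.67951843]
((610.9552001953125, -234.32177734375), (76.63408660888672, 16.045066833496094), 69.77571868896484) [ 613.92804317 -229.91286395  103.        ]
((610.4851684570312, -235.04965209960938), (127.42382049560547, 48.574119567871094), 69.27456665039062)
```

View pics/w1.png

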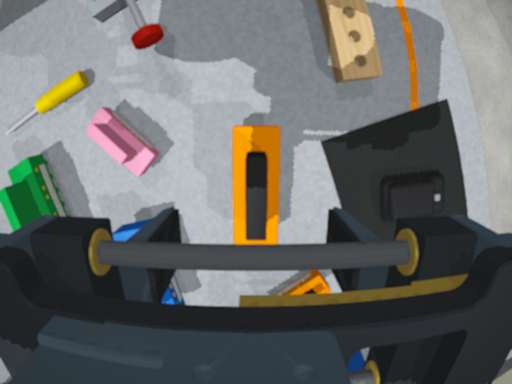

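The wrist view shows the orange module upright, with its rib at (257,195) centred between the jaws. I'll go down and grip it.

```bash
python3 -m pendant '[[0,25,2,0],[0,50,2,0],[0,75,2,0],[0,95,2,0],[0,110,2,0],[0,120,2,0],[0,127,2,0],[0,127,2,0],[0,127,2,0]]'
python3 -m pendant '[[0,0,0,0],[0,0,0,0],[0,0,0,0],[0,0,0,0],[0,0,0,0],[0,0,0,0],[0,0,0,0],[0,0,0,0],[0,0,0,0],[0,0,0,0]]' 0 25
```

```text
time: 2.4
ee_pos: [609.5, -233.9, 72.9]
tool_rot: [0.401, -0.402, 0.583, -0.581]
wrist_force: [0.6, 0.2, -0.3]
gripper_width: 91.0
time: 3.23
ee_pos: [609.4, -233.9, 72.9]
tool_rot: [0.401, -0.402, 0.583, -0.581]
wrist_force: [0.3, -0.4, 0.3]
gripper_width: 27.5
```

Still closing (27.5 mm); wait, then lift.

```bash
python3 -m pendant '[[0,0,0,0],[0,0,0,0],[0,0,0,0],[0,0,0,0],[0,0,0,0],[0,0,0,0]]' 0 30
python3 -m pendant '[[0,-5,0,0],[0,-15,0,0],[0,-30,0,0],[0,-50,0,0],[0,-75,0,0],[0,-100,0,0],[0,-128,0,0],[0,-128,0,0]]'
python3 - <<'E'
from h import *
s=r.read_state();im,d=r.grab_frame('wrist');np.savez('pics/w2.npz',im=im,d=d);p=cam('wrist',s);M=rot(s['tool_rot']).as_matrix();tp=np.array(s['ee_pos'])
print(tp,M.round(3).tolist(),s['wrist_force'])
# part in tool frame: rib top & body top measured by depth
for lo,hi in (((0,0,0),(180,255,60)),((5,150,60),(17,255,255))):
    uv=np.argwhere((hsv(im,lo,hi)>0)&(d>0))[:,::-1]
    P=(pts(p,uv,d[uv[:,1],uv[:,0]])-tp)@M
    g=(abs(P[:,2])<32)&(abs(P[:,0])<90)&(P[:,1]>-30)&(P[:,1]<50);Q=P[g];
    if len(Q): print(len(Q),Q.mean(0),np.percentile(Q,[1,50,99],axis=0).round(1).tolist(),cv2.minAreaRect(Q[:,[0,2]].astype(np.float32)))
cv2.imwrite('pics/w2.png',im)
print('to seat',M.T@(np.array([527,162,250])-tp))
E
```

```text
time: 3.73
ee_pos: [609.4, -233.9, 72.9]
tool_rot: [0.401, -0.402, 0.583, -0.581]
wrist_force: [-0.5, -0.5, -0.1]
gripper_width: 19.8
time: 4.4
ee_pos: [611.8, -235.1, 207.4]
tool_rot: [-0.403, 0.4, -0.58, 0.584]
wrist_force: [1.0, -0.7, -2.4]
gripper_width: 19.7
[ 611.77837949 -235.11286462  207.39335722] [[-0.355, 0.006, 0.935], [-0.935, -0.002, -0.355], [-0.0, -1.0, 0.007]] [ 1.03455182 -0.69169232 -2.40333928]
3762 [-16.79440062 -26.05586108   0.89874458] [[-37.8, -29.9, -11.3], [-20.1, -28.6, 0.9], [18.8, 4.5, 13.2]] ((-9.183879852294922, 1.189361572265625), (58.135887145996094, 26.42247772216797), 2.5598089694976807)
2727 [-38.55907653  15.50559014  -0.67426778] [[-63.3, -28.3, -22.7], [-39.0, 17.2, -1.6], [-7.8, 18.8, 25.1]] ((-6.556102752685547, 0.9870223999023438), (48.50274658203125, 114.05013275146484), 89.52487182617188)
to seat [-341.11199026  -44.03599192 -220.01083701]
```

View pics/w2.png

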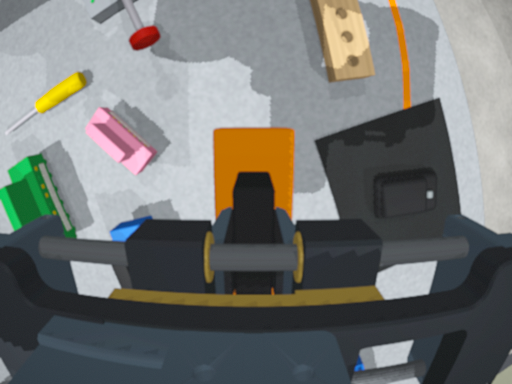

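The module is held (about 2.4 N of weight), and its far end is at row ~128. I'll carry it to a spot short of the seat so the slots can be seen past it.

```bash
python3 -m pendant '[[-15,0,-11,-2],[-37,0,-27,-4.5],[-60,0,-44,-7],[-85,0,-62,-9.5],[-110,0,-81,-12.5],[-135,0,-99,-15.5],[-160,0,-117,-18.5],[-183,0,-134,-21],[-202,0,-148,-23],[-216,0,-158,-24.5],[-224,0,-164,-25.5],[-224,0,-164,-25.5]]'
python3 -m pendant '[[0,0,0,0],[0,0,0,0],[0,0,0,0]]'
python3 - <<'E'
from h import *
s=r.read_state();im,d=r.grab_frame('wrist');np.savez('pics/w3.npz',im=im,d=d);p=cam('wrist',s);M=rot(s['tool_rot']).as_matrix()
print(s['ee_pos'],M.round(4).tolist());cv2.imwrite('pics/w3.png',im)
E
```

```text
time: 5.45
ee_pos: [536.3, 34.4, 203.7]
tool_rot: [0.521, -0.52, 0.478, -0.479]
wrist_force: [-1.3, -0.6, -3.5]
gripper_width: 20.0
time: 5.7
ee_pos: [536.5, 33.7, 203.5]
tool_rot: [0.521, -0.52, 0.478, -0.48]
wrist_force: [0.3, -0.6, -4.2]
gripper_width: 20.0
[536.46170143  33.65056158 203.4734492 ] [[0.0833, 0.0025, 0.9965], [-0.9965, -0.001, 0.0833], [0.0012, -1.0, 0.0024]]
```

View pics/w3.png

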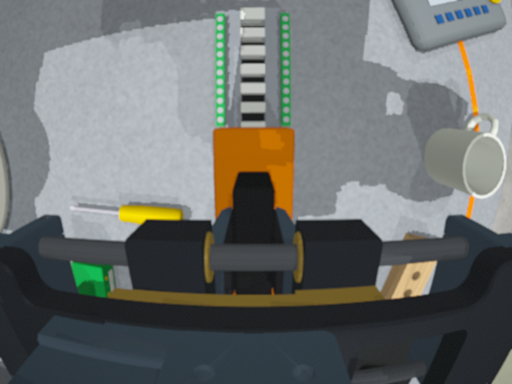

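The picture shows the slot row at u≈253, rows 20–120, the green strips at u≈221 and 285, and the module's end at row 128. I'll measure the seat and the held module in the tool frame.

```bash
cat > meas.py <<'E'
from h import *
from scipy.ndimage import map_coordinates
z=np.load('pics/w3.npz');im,d=z['im'],z['d']
import json
s=dict(ee_pos=[536.46170143,33.65056158,203.4734492],tool_rot=None)
s['tool_rot']=r.read_state()['tool_rot']
p=cam('wrist',s);M=rot(s['tool_rot']).as_matrix();tp=np.array(s['ee_pos'])
loc=lambda P:(P-tp)@M
# green strips, plane z=40
L=[]
for c,st,uv in blobs(hsv(im,(45,80,30),(85,255,255))&np.uint8((np.arange(384)<127)[:,None]*255),5):
    if 205<c[0]<300: L+=[loc(onz(p,uv,40))]
G=np.vstack(L)
for sg in (-1,1):
    Q=G[np.sign(G[:,2]-G[:,2].mean())==sg];k=np.polyfit(Q[:,0],Q[:,2],1);print('strip z at x=-130',np.polyval(k,-130),'slope deg',np.degrees(k[0]),Q[:,0].min(),Q[:,0].max())
# slot profile: world z=30 plane along tool x
g=cv2.cvtColor(im,cv2.COLOR_BGR2GRAY).astype(float)
xs=np.arange(-215,-62,.5);prof=0
for zz in (-8,-5,-2,1,4,7):
    W=tp+np.c_[xs,0*xs,0*xs+zz-.5]@M.T;W[:,2]=30
    q=proj(p,W);prof=prof+map_coordinates(g,[q[:,1],q[:,0]],order=1,mode='nearest')/6
t=130;cr=[(xs[i]+.5*(prof[i]-t)/(prof[i]-prof[i+1]),int(prof[i]<t)) for i in range(len(xs)-1) if (prof[i]<t)!=(prof[i+1]<t)]
print([(round(a,1),b) for a,b in cr],prof[::6].round().tolist())
# depth on face
W=pts(p,[[228,60],[278,60],[253,14],[221,80],[285,80]],[d[60,228],d[60,278],d[14,253],d[80,221],d[80,285]]);print(W.round(1).tolist(),loc(W).round(1).tolist())
# module end edge and sides on body top plane
uv=np.argwhere((hsv(im,(5,120,60),(18,255,255))>0)&(d>0))[:,::-1];uv=uv[(uv[:,1]<215)&(uv[:,0]>200)&(uv[:,0]<310)]
P=loc(pts(p,uv,d[uv[:,1],uv[:,0]]));yb=np.median(P[:,1]);print('body y',yb)
def ony(uv,y):
    D=rays(p,uv)@M;e=loc(p['eye']);return e+D*((y-e[1])/D[:,1])[:,None]
e=[[u,uv[uv[:,0]==u,1].min()-.5] for u in range(222,288)];E=ony(e,yb);k=np.polyfit(E[:,2],E[:,0],1);print('end x',np.polyval(k,0),'deg',np.degrees(k[0]))
for f,o in((min,-.5),(max,.5)):
    e=[[f(uv[uv[:,1]==v,0])+o,v] for v in range(138,200)];E=ony(e,yb);k=np.polyfit(E[:,0],E[:,2],1);print('side z',np.polyval(k,-40),'deg',np.degrees(k[0]))
b=hsv(im,(0,0,0),(180,255,60));e=[[u,np.flatnonzero(b[150:210,u])[0]+149.5] for u in range(243,264)];E=ony(e,yb-46);print('rib end x',np.median(E[:,0]))
E
python3 meas.py
```

```text
strip z at x=-130 -35.49974482518612 slope deg 0.5923700882417232 -191.01428090755905 -62.65202609469679
strip z at x=-130 35.13306993306255 slope deg 0.5737599422144639 -191.1557982703072 -62.630073483828426
[(np.float64(-202.4), 1), (np.float64(-181.4), 0), (np.float64(-176.0), 1), (np.float64(-160.6), 0), (np.float64(-154.2), 1), (np.float64(-139.4), 0), (np.float64(-132.7), 1), (np.float64(-118.5), 0), (np.float64(-110.5), 1), (np.float64(-97.7), 0), (np.float64(-88.2), 1), (np.float64(-76.8), 0), (np.float64(-66.2), 1)] [116.0, 116.0, 112.0, 111.0, 118.0, 185.0, 192.0, 195.0, 194.0, 187.0, 144.0, 134.0, 109.0, 131.0, 194.0, 192.0, 194.0, 159.0, 132.0, 91.0, 86.0, 193.0, 195.0, 195.0, 174.0, 136.0, 72.0, 47.0, 191.0, 196.0, 196.0, 190.0, 139.0, 56.0, 29.0, 152.0, 197.0, 196.0, 195.0, 140.0, 37.0, 28.0, 93.0, 174.0, 174.0, 175.0, 138.0, 31.0, 29.0, 56.0, 164.0]
[[498.1, 167.7, 28.8], [553.9, 172.7, 27.5], [521.3, 225.8, 29.0], [493.3, 142.8, 38.3], [562.5, 148.4, 39.5]] [[-137.0, 174.5, -27.5], [-137.3, 175.9, 28.5], [-193.0, 174.2, 0.4], [-112.6, 165.0, -34.3], [-112.4, 163.9, 35.1]]
body y 17.188662014453215
end x -63.42420777822504 deg -0.5176710127772417
side z -23.476261420642786 deg -0.1777759418983154
side z 25.129898278457535 deg 0.2539147908845538
rib end x -43.97631428403638
```

```bash
python3 -m pendant '[[-15,0,0,-0.4],[-35,0,-1,-0.4],[-60,0,-1,-0.4],[-85,0,-1,-0.4],[-105,0,-1,-0.4],[-120,0,-1,-0.4],[-130,0,-1,-0.4],[-130,0,-1,-0.4],[-130,0,-1,-0.4]]'
python3 -m pendant '[[0,10,0,0],[0,25,0,0],[0,40,0,0],[0,55,0,0],[0,68,0,0],[0,78,0,0],[0,85,0,0],[0,88,0,0],[0,88,0,0],[0,88,0,0]]'
python3 - <<'E'
from h import *
s=r.read_state();im,d=r.grab_frame('wrist');M=rot(s['tool_rot']).as_matrix()
np.savez('pics/w4.npz',im=im,d=d,tp=s['ee_pos'],q=s['tool_rot'])
print(s['ee_pos'],M.round(4).tolist(),s['wrist_force']);cv2.imwrite('pics/w4.png',cv2.resize(im[60:220,170:340],None,fx=4,fy=3.7))
E
```

```text
time: 6.5
ee_pos: [524.8, 162.8, 203.3]
tool_rot: [0.522, -0.522, 0.476, -0.478]
wrist_force: [-0.4, -0.3, -3.3]
gripper_width: 20.5
time: 7.33
ee_pos: [525.3, 162.6, 115.6]
tool_rot: [0.522, -0.522, 0.476, -0.478]
wrist_force: [0.6, 0.2, -3.5]
gripper_width: 19.9
[525.34923727 162.55644729 115.55551118] [[0.0902, 0.003, 0.9959], [-0.9959, -0.0012, 0.0902], [0.0014, -1.0, 0.0029]] [ 0.58021404  0.18802208 -3.51781672]
```

View pics/w4.png

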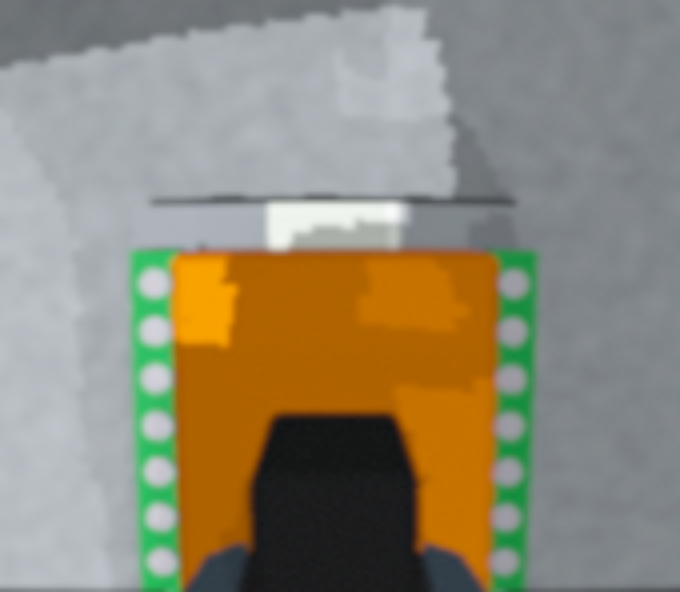

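The crop shows the module squarely between the green strips, with its end edge at row ~250, nearly level with the strip ends. I'll compute the residual.

```bash
cat > m2.py <<'E'
from h import *
z=np.load('pics/w4.npz');im,d=z['im'],z['d'];s=dict(ee_pos=z['tp'],tool_rot=z['q']);p=cam('wrist',s);M=rot(z['q']).as_matrix();tp=z['tp']
loc=lambda P:(P-tp)@M
zb=tp[2]-72.9+22
o=hsv(im,(5,120,40),(22,255,255));o[:100]=0;o[215:]=0;o[:,:205]=0;o[:,305:]=0
def edge(col,lvl0,lvl1): pass
S=im[:,:,1].astype(float)-im[:,:,0]   # orange: G-B
sat=cv2.cvtColor(im,cv2.COLOR_BGR2HSV)[:,:,1].astype(float)
def first(u,r0=112,r1=140,t=110):
    c=sat[r0:r1,u];i=np.flatnonzero((c[:-1]<t)&(c[1:]>=t))[0];return r0+i+(t-c[i])/(c[i+1]-c[i])
us=np.arange(218,291);e=np.array([[u,first(u)] for u in us]);E=loc(onz(p,e,zb));k=np.polyfit(E[:,2],E[:,0],1);print('module end x (low edge)',np.polyval(k,0),np.degrees(k[0]), 'rows',e[::12,1].round(2))
E2=loc(onz(p,e,zb+35));print('if upper edge',E2[:,0].mean())
for a in (range(206,212),range(300,303)):
    e=np.array([[u,first(u)] for u in a]);print('strip end x',loc(onz(p,e,40))[:,0].round(1),e[:,1].round(1))
g=hsv(im,(45,80,30),(85,255,255))
for v in (135,150,165,180,195):
    gr=np.flatnonzero(g[v,190:320])+190;og=np.flatnonzero(o[v])
    a=loc(onz(p,[[gr[0]-.5,v],[gr[-1]+.5,v]],40))[:,[0,2]];b=loc(onz(p,[[og[0]-.5,v],[og[-1]+.5,v]],zb+35))[:,[0,2]]
    print(v,'strips',a.round(1).tolist(),a[:,1].mean().round(2),'body',b.round(1).tolist(),b[:,1].mean().round(2))
# base end: dark line row
W=[[253+du,60+200/3.7] for du in(-30,0,30)];print('base end',loc(onz(p,W,30))[:,0])
E
python3 m2.py
```

```text
module end x (low edge) -62.56501320762724 -0.36146527625614805 rows [127.86 127.53 127.5  127.23 127.29 127.12 127.6 ]
if upper edge -63.38635291231041
strip end x [-62.2 -62.3 -62.3 -62.3 -62.3 -62.4] [127.5 127.4 127.3 127.3 127.3 127.2]
strip end x [-62.2 -62.2 -62.2] [127.5 127.5 127.6]
135 strips [[-56.2, -39.9], [-56.3, 40.9]] 0.5 body [[-59.0, -23.7], [-59.0, 24.7]] 0.51
150 strips [[-44.1, -40.2], [-44.1, 41.2]] 0.51 body [[-49.9, -23.8], [-49.9, 24.9]] 0.51
165 strips [[-31.9, -40.5], [-31.8, 41.6]] 0.51 body [[-40.8, -23.4], [-40.8, 25.1]] 0.82
180 strips [[-19.4, -40.1], [-19.4, 41.2]] 0.51 body [[-31.5, -23.7], [-31.5, 25.3]] 0.83
195 strips [[-6.7, -40.6], [-6.6, 40.8]] 0.09 body [[-22.0, -23.3], [-22.0, 25.0]] 0.83
base end [-72.93642272 -72.72100753 -72.94976492]
```

```bash
python3 -m pendant '[[-1.3,0,-0.2,0.3],[-1.3,0,-0.2,0.3],[-1.3,3,-0.2,0.3],[-1.3,6,-0.2,0.3],[-1.3,9,-0.2,0.3],[-1.3,12,-0.2,0.3],[-1.3,14,-0.2,0.3],[-1.3,16,-0.2,0.3],[-1.3,18,-0.2,0.3],[-1.3,18,-0.2,0.3],[-1.3,18,-0.2,0.3]]'
python3 -c "
from h import *
s=r.read_state();print(s['ee_pos'],s['wrist_force'],s['ft_torque'],s['gripper_width'])"
```

```text
time: 8.3
ee_pos: [525.1, 163.9, 97.7]
tool_rot: [0.521, -0.52, 0.477, -0.479]
wrist_force: [0.2, 1.0, -3.5]
gripper_width: 20.1
[525.14923559 163.89711685  97.69117349] [ 0.20538551  0.95161976 -3.50493569] [-0.01826416 -0.10220281  0.01869707] 20.05312522707913
```

No contact force with the tips about 5 mm below the face, so the blades are entering. I'll continue down.

```bash
python3 -m pendant '[[0,2,0,0],[0,4,0,0],[0,6,0,0],[0,8,0,0],[0,10,0,0],[0,12,0,0],[0,13.5,0,0],[0,15,0,0],[0,15,0,0],[0,15,0,0]]'
python3 -m pendant '[[0,0.5,0,0],[0,1,0,0],[0,1.5,0,0],[0,2,0,0],[0,2,0,0],[0,2,0,0]]'
```

```text
time: 9.13
ee_pos: [525.2, 163.9, 82.6]
tool_rot: [0.521, -0.52, 0.477, -0.479]
wrist_force: [0.0, 0.5, -3.4]
gripper_width: 19.9
time: 9.63
ee_pos: [525.3, 163.8, 81.0]
tool_rot: [0.521, -0.52, 0.477, -0.479]
wrist_force: [-1.2, -2.4, 5.5]
gripper_width: 19.7
```

Contact came at TCP z 81.0, where 80.9 was expected. I'll release, rise straight up and check.

```bash
python3 -m pendant '[[0,0,0,0],[0,0,0,0],[0,0,0,0],[0,0,0,0],[0,0,0,0],[0,0,0,0],[0,0,0,0],[0,0,0,0]]' 1
python3 -m pendant '[[0,-10,0,0],[0,-25,0,0],[0,-45,0,0],[0,-70,0,0],[0,-95,0,0],[0,-120,0,0],[0,-140,0,0],[0,-150,0,0],[0,-150,0,0],[0,-150,0,0]]'
python3 - <<'E'
from h import *
s=r.read_state();im,d=r.grab_frame('wrist');p=cam('wrist',s);M=rot(s['tool_rot']).as_matrix();tp=np.array(s['ee_pos'])
print(tp,M.round(3).tolist(),s['wrist_force'])
uv=np.argwhere((hsv(im,(5,120,60),(18,255,255))>0)&(d>0))[:,::-1];P=pts(p,uv,d[uv[:,1],uv[:,0]])
g=np.hypot(P[:,0]-525,P[:,1]-162)<80;g&=P[:,2]<80;P=P[g]
A=np.c_[P[:,:2]-P[:,:2].mean(0),np.ones(len(P))];k=np.linalg.lstsq(A,P[:,2],rcond=None)[0];print('body top z',np.median(P[:,2]),'tilt',k[:2])
im2,d2=r.grab_frame('top');pt=cam('top')
for lo,hi,nm in (((5,120,60),(18,255,255),'orange top'),((0,120,60),(8,255,255),'knob')):
    uv=np.argwhere((hsv(im2,lo,hi)>0)&(d2>0))[:,::-1];P=pts(pt,uv,d2[uv[:,1],uv[:,0]])
    g=(abs(P[:,0]-540)<70)&(P[:,1]>-80)&(P[:,1]<240)&(P[:,2]>40);P=P[g]
    if len(P):print(nm,len(P),np.median(P,axis=0).round(1),P.min(0).round(),P.max(0).round())
cv2.imwrite('pics/w5.png',np.hstack([im[:,:],cv2.resize(im2[100:240,100:300],None,fx=2,fy=2)[:,:280].repeat(1,0) if False else im[:, :1]]))
c=cv2.resize(im2[120:220,120:270],(512,341));cv2.imwrite('pics/w5.png',cv2.resize(np.vstack([im[:250],c]),(512,591)))
E
```

```text
time: 10.3
ee_pos: [525.3, 163.8, 80.9]
tool_rot: [0.521, -0.52, 0.477, -0.479]
wrist_force: [0.1, 0.2, 0.2]
gripper_width: 70.1
time: 11.13
ee_pos: [524.7, 164.0, 230.8]
tool_rot: [0.521, -0.52, 0.477, -0.48]
wrist_force: [-0.5, 0.2, -0.7]
gripper_width: 91.7
[524.67884194 163.96957386 230.82387797] [[0.085, 0.004, 0.996], [-0.996, -0.001, 0.085], [0.001, -1.0, 0.004]] [-0.49296215  0.16726691 -0.69094153]
body top z 63.76965570373653 tilt [0.00543776 0.00547267]
orange top 653 [519.2 130.8  65.1] [478.  97.  40.] [557. 228. 231.]
knob 35 [561.4 -43.   87.5] [478. -48.  80.] [575. 145. 573.]
```

View pics/w5.png

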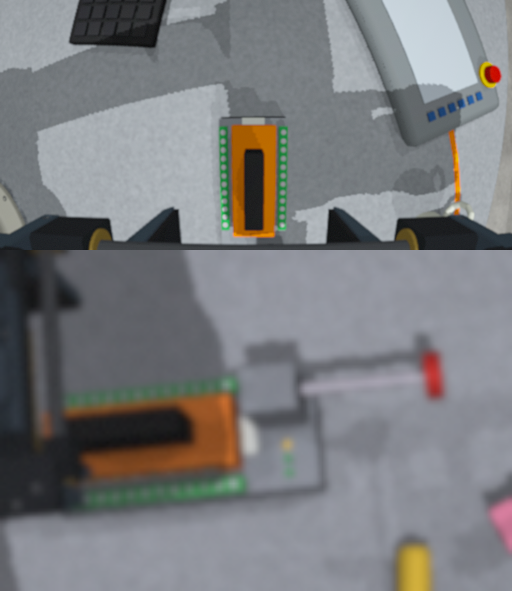

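The module is seated: body top reads about 64–65 mm (65 expected) and level. The knob is near (562,−44), still drawn out. Next I'll go behind it with the jaws shut.

```bash
python3 -m pendant '[[15,0,1,0],[35,0,3,0],[60,0,5,0],[88,0,7,0],[116,0,9,0],[145,0,12,0],[175,0,14,0],[203,0,16,0],[228,0,18,0],[248,0,20,0],[263,0,21,0],[263,0,21,0]]' 0 30
python3 -m pendant '[[0,0,0,0],[0,20,0,0],[0,45,0,0],[0,70,0,0],[0,95,0,0],[0,120,0,0],[0,140,0,0],[0,155,0,0],[0,162,0,0],[0,162,0,0],[0,162,0,0]]'
python3 - <<'E'
from h import *
im,d=r.grab_frame('scene');im2,_=r.grab_frame('top')
cv2.imwrite('pics/s6.png',np.vstack([cv2.resize(im[130:290,180:380],(500,400)),cv2.resize(im2[130:210,110:290],(500,200))]))
s=r.read_state();print(s['ee_pos'],s['gripper_width'])
E
```

```text
time: 12.23
ee_pos: [567.4, -98.8, 228.9]
tool_rot: [-0.52, 0.521, -0.478, 0.479]
wrist_force: [-0.6, -0.5, -1.1]
gripper_width: 14.3
time: 13.15
ee_pos: [567.4, -98.5, 67.1]
tool_rot: [-0.52, 0.521, -0.478, 0.479]
wrist_force: [0.8, -1.1, -0.0]
gripper_width: 0.3
[567.92907544 -98.8990217   67.89413736] 0.6693669970619747
```

View pics/s6.png

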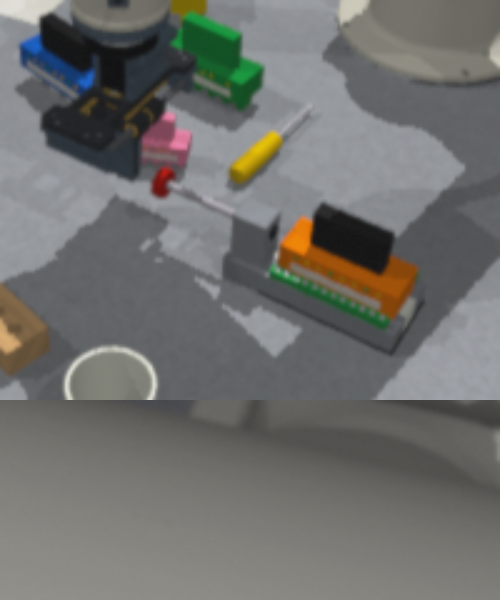

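The closed fingers stand behind the red knob at (163,183), and the module sits between the green strips. I'll push.

```bash
python3 -m pendant '[[-8,0,0,0],[-18,0,0,0],[-28,0,0,0],[-38,0,0,0],[-48,0,0,0],[-58,0,0,0],[-68,0,0,0],[-78,0,0,0],[-88,0,0,0],[-96,0,0,0],[-102,0,0,0],[-105,0,0,0]]'
python3 -m pendant '[[-2,0,0,0],[-4,0,0,0],[-6,0,0,0],[-8,0,0,0],[-8,0,0,0]]'
```

```text
time: 14.25
ee_pos: [559.0, 6.7, 67.7]
tool_rot: [-0.52, 0.521, -0.478, 0.479]
wrist_force: [-0.6, -2.8, 3.1]
gripper_width: 0.2
time: 14.67
ee_pos: [558.3, 14.8, 67.6]
tool_rot: [-0.52, 0.521, -0.478, 0.479]
wrist_force: [-0.9, -0.2, -0.8]
gripper_width: 0.1
```

```bash
python3 -m pendant '[[-1,0,0,0],[-2,0,0,0],[-3,0,0,0],[-4,0,0,0]]'
python3 -m pendant '[[-1,0,0,0],[-2,0,0,0],[-3,0,0,0],[-3,0,0,0]]'
python3 -c "
from h import *
im,d=r.grab_frame('scene');cv2.imwrite('pics/s7.png',cv2.resize(im[150:290,200:380],(720,560)))"
```

```text
time: 15.0
ee_pos: [557.9, 18.7, 67.6]
tool_rot: [-0.52, 0.521, -0.478, 0.479]
wrist_force: [-0.1, -16.1, 2.3]
gripper_width: 0.3
time: 15.33
ee_pos: [558.0, 18.9, 67.7]
tool_rot: [-0.519, 0.522, -0.476, 0.48]
wrist_force: [-1.1, -32.1, 0.7]
gripper_width: 0.5
```

View pics/s7.png

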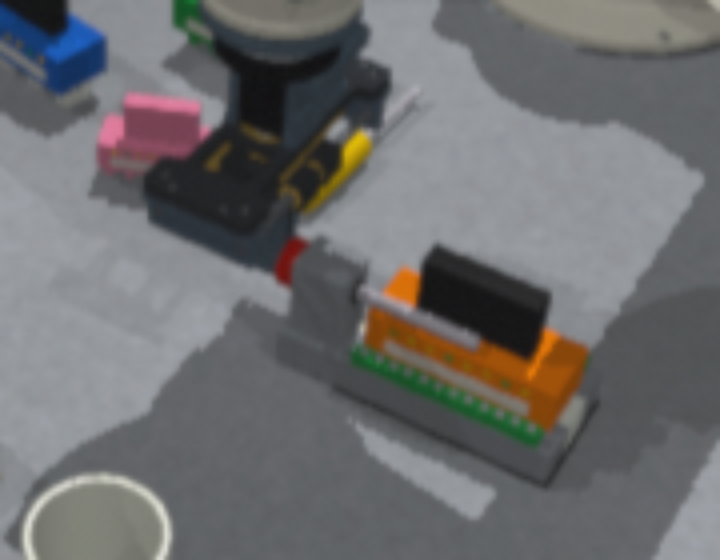

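The knob at (292,262) sits against the guide block, the rod lies over the module beside its rib, and the force rose to 32 N at the stop. I'll back off straight and rise.

```bash
python3 -m pendant '[[4,0,0,0],[10,0,0,0],[20,0,0,0],[35,0,0,0],[50,0,0,0],[50,0,0,0]]'
python3 -m pendant '[[0,-15,0,0],[0,-40,0,0],[0,-70,0,0],[20,-100,0,0],[50,-130,0,0],[80,-150,0,0],[110,-160,0,0],[140,-160,0,0],[170,-160,0,0],[200,-160,0,0],[200,-160,0,0],[200,-160,0,0]]'
python3 - <<'E'
from h import *
im,d=r.grab_frame('scene');p=cam('scene');im2,d2=r.grab_frame('top');pt=cam('top')
for q,i,dd in((p,im,d),(pt,im2,d2)):
  m=hsv(i,(0,130,50),(6,255,255))|hsv(i,(174,130,50),(180,255,255))
  uv=np.argwhere((m>0)&(dd>0))[:,::-1];P=pts(q,uv,dd[uv[:,1],uv[:,0]]);P=P[(abs(P[:,0]-555)<30)&(P[:,1]>-60)&(P[:,1]<80)];print('knob',len(P),np.median(P,axis=0) if len(P) else 0)
  uv=np.argwhere((hsv(i,(5,130,50),(18,255,255))>0)&(dd>0))[:,::-1];P=pts(q,uv,dd[uv[:,1],uv[:,0]]);P=P[(np.hypot(P[:,0]-525,P[:,1]-161)<85)&(P[:,2]>60)&(P[:,2]<80)];print('orange top z',len(P),np.median(P,axis=0) if len(P) else 0)
cv2.imwrite('pics/s8.png',np.vstack([cv2.resize(im[100:300,130:390],(390,300)),cv2.resize(im2[50:220,110:380],(390,246))]));print(r.read_state()['time'])
E
```

```text
time: 15.88
ee_pos: [562.7, -33.2, 68.0]
tool_rot: [-0.519, 0.522, -0.477, 0.481]
wrist_force: [-0.3, -1.0, -0.6]
gripper_width: 0.3
time: 16.88
ee_pos: [578.8, -232.6, 228.9]
tool_rot: [-0.519, 0.521, -0.477, 0.481]
wrist_force: [0.2, 0.9, -0.4]
gripper_width: 0.2
knob 41 [567.888426    42.05832013  84.30401063]
orange top z 407 [535.56662498 194.71289576  64.29440226]
knob 58 [554.03046168  42.67447781  87.09446272]
orange top z 588 [515.12852832 154.00057312  65.01890055]
16.9833
```

View pics/s8.png

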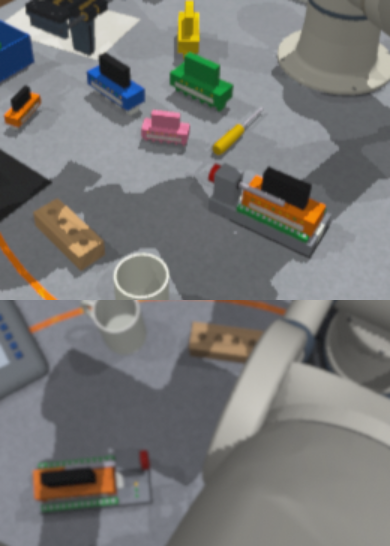

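The module is seated, the rod is home with its knob against the guide, the bystanders are in place and the robot is clear. I'll hand it in.

```bash
python3 -c "
from station import r
print(r.job_done())"
```

```text
the job is handed in; nothing more can be done
None
```

The job is done and handed in at about 17 s. The orange module is fitted in the base and released, and the locking rod is pushed home over it.

- **Module:** I gripped it by the rib and measured it and the slots with the wrist camera. Just above the slots I corrected it by 1.3 mm and 0.3°. The blades went in with no resistance. It touched down at TCP z 81.0 mm (80.9 expected), and I opened the gripper only then. The body top afterwards read 63.8 to 65.1 mm (65 expected) and level.
- **Rod:** I pushed the knob with the closed fingers until it hit its stop, where the force rose to 32 N. In the pictures the knob is against the guide block. It moved about 87 mm from a start I estimated at about 14 mm, which agrees with the full 100 mm.
- **Bystanders:** the last pictures show the blue module, the screwdriver, mug, pen block and similar-looking modules still standing where they were. I checked these by eye only, not by measuring. The robot had moved clear before I handed in.
- **Disagreements:** where the module sat along the jaws came out 1 to 3 mm different between early views. I settled that by measuring right above the slots. A rib-end reading also disagreed and I did not use it.

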